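Check the cold plate of the stall's sample box with a contact thermometer

TASK

Fold the blue cover of the small cold box up about its far hinge until it stands upright (the stiff hinge keeps it there), and only then take the orange contact thermometer out of its stand. Set its sprung copper foot on the red-ringed spot of the sloping metal plate in the box, with the thermometer square to the plate, and press lightly so that the foot is pushed in about half of its travel, never hard. Finish while still gripping the thermometer and holding it there; leave the pepper jar, mug, calculator and tape roll where they are.

Things in the scene. Friction and masses are not known exactly. Their poses are not given: they have to be found in the camera images.
- coolbox: Small white open-topped box with a blue band, fixed to the table, 130 (x) x 120 (y) x 70 mm high, walls 8 mm. Origin: centre of its underside, on the table. Its x axis points from the robot's side to the hinge side, z up. (A stack of egg trays, its eggs reaching 0.25 m above the table, stands between the box and the stand.)
- cover (a joint): Angle in rad of the blue cover about the hinge on the box's far (+x) rim: 0 = shut and level, grows as its near edge rises, 1.57 = standing upright, stop at 2.1. The stiff hinge (about 0.16 N m of friction, no spring) stays where it is left. The panel is 134 (from the hinge) x 120 x 8 mm.
- cover_hinge (a point): Point on the hinge line, 4 mm above the hinge axis when shut (axis at 69 mm along the box's +x from its centre, 71 mm above its underside, parallel to the box's y). Turns with the cover: its axes are the cover's own (x from bar to hinge, y along the hinge, z out of the outer face).
- cover_bar (a point): Middle of the round steel pull bar (10 mm thick, 64 mm clear inside its two arms, parallel to the hinge) that stands 42 mm beyond the cover's near edge; 178 mm from the hinge along the cover's own -x and 4 mm along its z. The slot between bar and panel edge is 37 mm wide. Axes as the cover's. The round bar can turn between the fingers.
- cold_plate: Flat aluminium plate inside the box, fixed, 84 x 94 x 8 mm. Origin: centre of its upper face, 34 mm above the box's underside. Its z axis is square to the upper face and leans 20 degrees from vertical towards the box's -x (the face slopes down towards the robot's side); its y is the box's y.
- spot (a point): Centre of the marked spot on the plate's upper face: a red ring 24 mm across with white middle and red dot. 12 mm along +y from the plate's centre. Axes as the plate's.
- stand: Black stand with a grey top plate, fixed to the table, 66 x 72 mm, 75 mm high, with a 22 mm through hole in the middle of the top. Origin: centre of its underside; z up.
- probe: Orange contact thermometer, 154 mm long, 0.1 kg, loose, upright in the stand: its 30 mm square black collar (62 to 68 mm above the origin) rests on the stand's top, the 10 mm stem hangs in the hole. Origin: centre of the copper foot's underside, foot out; z from foot to head. Flat-sided handle (68 to 151 mm) 24 mm along its x, 20 mm along its y: grip it across y.
- probe_grip (a point): Middle of the handle, on the thermometer's axis, 112 mm from the foot's underside (foot out). Axes as the thermometer's.
- probe_tip (a joint): How far the sprung copper foot (12 mm across) is pushed into the stem, m: 0 = fully out, 0.014 = bottomed. The spring pushes back with 1.0 N at 0, rising by 0.25 N per mm to 4.5 N when bottomed.
- probe_end (a point): Centre of the copper foot's underside; it moves with the foot. Axes as the thermometer's.
- pepper_jar: White pepper jar with dark cap, 44 mm across, 96 mm tall; bystander. Origin: centre of its underside.
- tea_mug: White tea mug with handle, about 78 x 116 x 97 mm; bystander. Origin: under its middle.
- calculator: Dark desk calculator lying flat, 110 x 68 x 17 mm; bystander. Origin: centre of its underside.
- tape_roll: Roll of brown tape lying flat, 96 mm across, 48 mm high; bystander. Origin: centre of its underside.

How it is judged:
By the outcome, as a careful person would: the job done as asked, in the order asked, and still so for the second after the job is handed in, while the arm keeps its last pose, push and grip.
It also fails if it takes over 66 s, if anything falls off the work surface, if the arm or the gripper's body presses on something with over 40 N, if the wrist force passes 120 N, or if a joint passes its speed limit or range.

ROBOT

A 6-joint arm with a two-finger parallel gripper is mounted at the origin on a cart in front of the work surface, level with it; the furniture and walls round the work are solid. World frame = base frame: x ahead of the robot, y to its left, z up, the work surface at z = 0. Lengths are in m, angles in rad, forces in N, time in s.
With the tool pointing down it reaches from about 0.3 to 0.775 m from the base axis. Payload 14.6 kg.
Tool frame: the origin (TCP) lies midway between the tips of the shut fingers; the grasp point (between the pads) lies 19 mm behind it (ctrl.grip_depth is the z of the grasp point in the tool frame, in m); z points along the fingers, y is the line along which they close (so a half turn about z gives the same grasp; the last joint's range is limited). The gripper opens to 94 mm and grips with 3 to 60 N. Pads are 16 mm wide; open, the fingers measure 119 mm over their backs; the gripper's body (75 mm by 177 mm) begins 78 mm behind the grasp point.
Start: joints at [-1.409, 0.3, 1.521, -0, 1.321, -0.067], TCP at [0.125, -0.536, 0.205] pointing down, gripper open.
Joint ranges: [-3.03, 3.03], [-0.79, 2.21], [0.23, 2.52], [-1.04, 4.18], [0, 3.07], [-2.55, 2.55]. Speed limits (rad/s): [2.22, 2.22, 2.57, 3.14, 3.14, 3.14].

INTERFACE

Orientations are given as [roll, pitch, yaw] about the fixed x, y, z axes, in that order (R = Rz(yaw) Ry(pitch) Rx(roll)).
In Python, from station import ctrl gives the robot as it stands. The module is installed in compiled form; this text tells all that it offers.
- The arm moves only by the tool carry_out, never from a script. Its argument "commands" is a list of rows, each a list of 3 entries, a list of its own where there are three numbers: the closure, from 0 (fully open) to 1 (shut), then the shift along the tool's x, y, z in mm, then the turn, a rotation vector about the tool's x, y, z in rad. In form: [[gripper, [tx, ty, tz], [wx, wy, wz]], ...]. A call has 1 to 10 rows; each row shifts and turns the commanded pose from where the row before left it, along the tool's axes as they then stand; what a row does not reach is not made up. A row lasts 1/8 s, in which the tool goes at most 62.5 mm and 10.7 degrees, less where a joint would pass 70% of its speed; a pose out of reach is approached as far as the arm can. A call with a gripper value outside its range is refused whole. The fingers move at their own pace and stop on an object; "squeeze" is the grip in N (left out, the last holds). Time passes only in rows, so rows that do not move let the fingers close. It gives the time, the measured TCP pose, the force, the opening and the grip force at its end, in the units of the state.
- ctrl.get_obs(): the state, without advancing time (a new reading comes with each control period).
- ctrl.camera(name): name is "side" or "top" or "wrist"; returns a dict with "img" (384x512x3 uint8, blue, green, red), "camera_matrix" (3x3 intrinsics, pixels), "rvec" (rotation vector, rad) and "tvec" (3), from world to camera coordinates, as OpenCV has them. Camera axes: x right, y down, z forward; pixel columns grow to the right and rows downward; lengths in m; the calibration is good to about 2 mm. A picture is of the moment at which its call begins. There is no depth.
- ctrl.hand_in(): hands the job in; it is judged then, once.
Trained networks look in the newest picture that a camera, given by its name, has taken for a name from the list of things; names that differ only in an ending like _2 or _b are one class to them, and where a whole thing is asked for, a point or a joint stands for the part that bears it (a point fixed in the world has none). Each returns a list of dicts, best first, with "score" (0 to 1); they miss things now and then, are a little off and sometimes report something else, mostly with a low value. They report only what shows in the picture. A call takes as long as a camera call.
- ctrl.outline_of(thing, camera): "region" (384x512 bool, what is visible of it).
- ctrl.place_of(thing, camera): "at" ([x, y, z] in m, in world coordinates, good to about 4 mm: a listed point, or the origin of a listed thing).
The state is a dict: "time_s": time; "qpos": joint angles; "joint_vel": joint speeds; "tau": joint torques, N m; "ee_pos": TCP position; "eef_rot": TCP orientation; "force": force on the tool from outside, world axes, zero at the start; "moment": the same for the moment, N m; "grip_width": finger opening in m; "grip_force": force on a finger pad.
Only numpy, scipy, OpenCV 4.12 (cv2) and the standard library are available. Lean on these libraries where they do the work, as an engineer would, in place of code of your own. Each camera call takes 0.05 s, during which the arm holds its last target. There are 200 camera calls.

## Working session

There is one attempt and no reset: what is moved stays moved. The work goes in short steps, Python scripts to look and compute and a tool call to move; the robot and the scene stay as the last step left them, time stands still between calls to the robot, and variables do not carry over. Pictures are saved under pics/ and viewed, at most 10 in all, crops included, and the job is handed in when it is done.

Besides the shell and the picture viewer there is one more tool, called after "Emit:" in YAML: its name, and indented under it one key for each argument. carry_out: Moves the arm, as the interface text tells. Its arguments: {"type":"object","properties":{"commands":{"type":"array","items":{"type":"array"}},"squeeze":{"type":"number"}},"required":["commands"]}

```bash
mkdir -p pics
cat > h.py <<'E'
import numpy as np, cv2
from station import ctrl
from scipy.spatial.transform import Rotation as R
def snap(n,f=None):
    c=ctrl.camera(n)
    if f: cv2.imwrite('pics/'+f,c['img'])
    return c
def obs():
    o=ctrl.get_obs()
    print({k:np.round(o[k],4).tolist() for k in('time_s','qpos','ee_pos','eef_rot','force','moment','grip_width','grip_force')})
    return o
E
python3 - <<'E'
from h import *
o=obs(); print(ctrl.grip_depth)
for n in('side','top'):
    c=snap(n,n+'0.png'); 
    r=R.from_rotvec(np.ravel(c['rvec'])); print(n,'campos',np.round(-r.inv().apply(np.ravel(c['tvec'])),3))
    for t in('coolbox','cover_hinge','cover_bar','cold_plate','spot','stand','probe','probe_grip','probe_end','pepper_jar','tea_mug','calculator','tape_roll'):
        p=ctrl.place_of(t,n); print(n,t,[(round(q['score'],2),np.round(q['at'],3).tolist()) for q in p[:2]])
a=np.hstack([cv2.imread('pics/side0.png'),cv2.imread('pics/top0.png')]);cv2.imwrite('pics/a0.png',cv2.resize(a,(800,300),interpolation=cv2.INTER_AREA))
E
```

```text
{'time_s': 0.0, 'qpos': [-1.4086, 0.3005, 1.5216, 0.0, 1.3207, -0.0666], 'ee_pos': [0.1247, -0.5354, 0.2049], 'eef_rot': [-3.1404, -0.0001, 0.2288], 'force': [0.4649, 0.1897, 0.7761], 'moment': [0.0186, 0.0172, 0.0395], 'grip_width': 0.0944, 'grip_force': 0.0}
-0.0188
side campos [0.06  0.352 1.173]
side coolbox [(0.83, [0.515, 0.264, -0.002])]
side cover_hinge [(0.77, [0.583, 0.259, 0.075]), (0.74, [0.404, 0.27, 0.096])]
side cover_bar [(0.79, [0.405, 0.272, 0.101])]
side cold_plate []
side spot []
side stand [(0.82, [0.428, -0.241, -0.003])]
side probe [(0.57, [0.429, -0.241, 0.014])]
side probe_grip [(0.73, [0.435, -0.238, 0.126])]
side probe_end []
side pepper_jar [(0.7, [0.61, -0.298, -0.003])]
side tea_mug [(0.62, [0.369, -0.053, -0.001])]
side calculator [(0.97, [0.366, 0.136, 0.006]), (0.65, [0.435, -0.24, 0.125])]
side tape_roll [(0.81, [0.75, 0.281, -0.002])]
top campos [ 0.421 -0.019  1.28 ]
top coolbox [(0.74, [0.512, 0.259, -0.0]), (0.33, [0.428, -0.239, -0.002])]
top cover_hinge [(0.92, [0.586, 0.259, 0.071])]
top cover_bar []
top cold_plate []
top spot [(0.72, [0.43, -0.236, 0.009])]
top stand [(0.85, [0.428, -0.238, -0.0])]
top probe [(0.62, [0.433, -0.236, 0.012])]
top probe_grip [(0.4, [0.433, -0.233, 0.126])]
top probe_end [(0.49, [0.431, -0.243, -0.001])]
top pepper_jar [(0.62, [0.608, -0.296, -0.001])]
top tea_mug [(0.79, [0.373, -0.051, -0.003])]
top calculator [(0.81, [0.366, 0.131, 0.003]), (0.52, [0.511, 0.261, 0.001])]
top tape_roll [(0.79, [0.742, 0.287, -0.002]), (0.54, [0.584, 0.261, 0.074])]
```

View pics/side0.png

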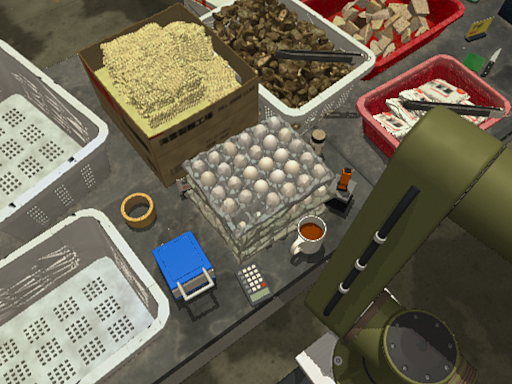

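View pics/top0.png

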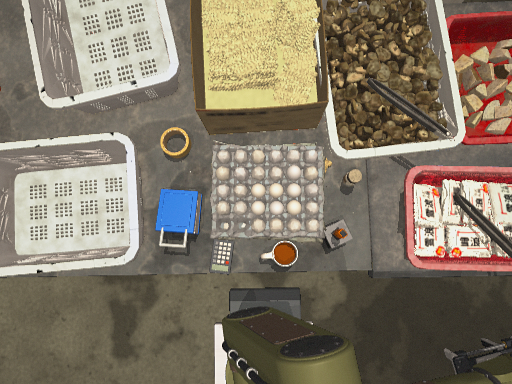

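Side view: the blue cover is at about (185,258) with its bar at (193,290), eggs at (255,180), and the probe at (345,180). Top view: the cover is at (179,210), its bar at (173,243), and the stand with probe at (338,234). Next I'll get the yaw of the cover and stand from outlines.

```bash
cat >> h.py <<'E'
def ray(c,uv):
    uv=np.asarray(uv,float).reshape(-1,2)
    r=R.from_rotvec(np.ravel(c['rvec'])); p=-r.inv().apply(np.ravel(c['tvec']))
    d=r.inv().apply(np.c_[uv,np.ones(len(uv))]@np.linalg.inv(c['camera_matrix']).T)
    return p,d
def onz(c,uv,z):
    p,d=ray(c,uv); return p+d*((z-p[2])/d[:,2])[:,None]
def proj(c,P):
    return cv2.projectPoints(np.asarray(P,float).reshape(-1,3),np.ravel(c['rvec']),np.ravel(c['tvec']),c['camera_matrix'],None)[0].reshape(-1,2)
def rect(c,mask,z):
    v,u=np.nonzero(mask); P=onz(c,np.c_[u,v],z)[:,:2]
    return cv2.minAreaRect((P*1000).astype(np.float32))
E
python3 - <<'E'
from h import *
for n in('top','side'):
    c=snap(n)
    hsv=cv2.cvtColor(c['img'],cv2.COLOR_BGR2HSV)
    for q in ctrl.outline_of('cover',n)[:2]:
        m=q['region']; b=m&(hsv[...,0]>95)&(hsv[...,0]<130)&(hsv[...,1]>150)
        print(n,'cover',q['score'],m.sum(),b.sum(),'\n',rect(c,m,.075),rect(c,b,.075))
    for q in ctrl.outline_of('stand',n)[:1]:
        print(n,'stand',rect(c,q['region'],.075))
    for q in ctrl.outline_of('probe',n)[:1]:
        print(n,'probe',q['region'].sum(),rect(c,q['region'],.16))
    egg=[[.42,.13,.25],[.6,.13,.25]]
    print(onz(c,[[212,145],[324,145],[324,238],[212,238]],.2).round(3).tolist())
E
```

```text
top cover 0.62 1684 1516 
 ((491.8350524902344, 265.7646484375), (119.87859344482422, 181.32887268066406), 83.43212127685547) ((514.6028442382812, 263.09613037109375), (120.8734359741211, 132.55526733398438), 84.04424285888672)
top cover 0.58 565 0 
 ((380.1724853515625, -63.0406494140625), (101.2669906616211, 77.60255432128906), 66.27159881591797) ((0.0, 0.0), (0.0, 0.0), 0.0)
top stand ((432.2309875488281, -235.42782592773438), (75.14958190917969, 83.84847259521484), 23.158248901367188)
top probe 370 ((431.8370361328125, -218.81024169921875), (67.15846252441406, 71.51968383789062), 23.983192443847656)
[[0.692, 0.132, 0.2], [0.683, -0.191, 0.2], [0.418, -0.18, 0.2], [0.425, 0.133, 0.2]]
side cover 0.86 2086 1925 
 ((497.6871337890625, 264.2350769042969), (122.30899047851562, 170.7164306640625), 85.07227325439453) ((518.3687744140625, 262.302734375), (121.1519775390625, 126.81846618652344), 84.3571548461914)
side cover 0.27 280 0 
 ((600.6101684570312, -286.9876403808594), (40.50039291381836, 98.63568115234375), 44.60375213623047) ((0.0, 0.0), (0.0, 0.0), 0.0)
side stand ((419.68731689453125, -221.56207275390625), (72.4189682006836, 119.66661071777344), 31.759031295776367)
side probe 242 ((418.2098693847656, -214.0709991455078), (28.815738677978516, 78.99127197265625), 32.25613021850586)
[[0.702, 0.03, 0.2], [0.518, -0.221, 0.2], [0.305, -0.037, 0.2], [0.467, 0.184, 0.2]]
```

```bash
cat >> h.py <<'E'
def down(yaw): return R.from_euler('xyz',[np.pi,0,yaw])
def plan(wps,g,start=None,ds=.055,da=.17):
    """wps: list of (pos,Rot); prints rounded rows in tool axes"""
    if start is None:
        o=ctrl.get_obs(); start=(np.array(o['ee_pos']),R.from_euler('xyz',o['eef_rot']))
    p,r=np.array(start[0],float),start[1]; rows=[]
    for P,Q in wps:
        P=np.array(P,float); n=max(1,int(np.ceil(max(np.linalg.norm(P-p)/ds,(r.inv()*Q).magnitude()/da))))
        for k in range(n):
            t=np.round(r.inv().apply((P-p)/(n-k))*1000,1); w=np.round((r.inv()*Q).as_rotvec()/(n-k),3)
            p=p+r.apply(t/1000); r=r*R.from_rotvec(w); rows.append([g,t.tolist(),w.tolist()])
    for i in range(0,len(rows),10): print(str(rows[i:i+10]).replace(' ',''))
    print('end',p.round(4),r.as_euler('xyz').round(4)); return p,r
E
python3 - <<'E'
from h import *
plan([((.25,-.43,.41),down(.7)),((.43,-.18,.42),down(1.0)),((.44,.06,.42),down(1.3)),((.40,.274,.30),down(1.47))],0.62)
E
```

```text
[[0.62,[29.2,-14.9,-40.9],[-0.0,-0.0,-0.094]],[0.62,[30.5,-12.1,-40.9],[-0.0,-0.0,-0.094]],[0.62,[31.4,-9.2,-40.9],[-0.0,-0.0,-0.094]],[0.62,[32.2,-6.2,-40.9],[-0.0,-0.0,-0.095]],[0.62,[32.6,-3.1,-41.0],[-0.0,-0.0,-0.094]],[0.62,[49.8,-12.5,-1.7],[-0.0,-0.0,-0.05]],[0.62,[50.4,-10.1,-1.6],[-0.0,-0.0,-0.05]],[0.62,[50.8,-7.5,-1.7],[-0.0,-0.0,-0.05]],[0.62,[51.1,-5.0,-1.6],[-0.0,-0.0,-0.05]],[0.62,[51.3,-2.4,-1.7],[-0.0,-0.0,-0.05]]]
[[0.62,[51.3,0.2,-1.6],[-0.0,-0.0,-0.05]],[0.62,[41.5,-24.3,-0.0],[-0.0,-0.0,-0.06]],[0.62,[42.8,-21.7,-0.0],[-0.0,-0.0,-0.06]],[0.62,[44.1,-19.1,-0.0],[-0.0,-0.0,-0.06]],[0.62,[45.1,-16.5,-0.0],[-0.0,-0.0,-0.06]],[0.62,[46.0,-13.7,-0.0],[-0.0,-0.0,-0.06]],[0.62,[39.1,-19.2,24.0],[-0.0,-0.0,-0.034]],[0.62,[39.7,-17.8,24.0],[-0.0,-0.0,-0.034]],[0.62,[40.3,-16.5,24.0],[-0.0,-0.0,-0.034]],[0.62,[40.9,-15.1,24.0],[-0.0,-0.0,-0.034]]]
[[0.62,[41.3,-13.6,24.0],[-0.0,-0.0,-0.034]]]
end [0.4   0.274 0.3  ] [-3.1416 -0.      1.4698]
```

Emit:
carry_out:
  commands:
    - [0.62, [29.2, -14.9, -40.9], [0, 0, -0.094]]
    - [0.62, [30.5, -12.1, -40.9], [0, 0, -0.094]]
    - [0.62, [31.4, -9.2, -40.9], [0, 0, -0.094]]
    - [0.62, [32.2, -6.2, -40.9], [0, 0, -0.095]]
    - [0.62, [32.6, -3.1, -41.0], [0, 0, -0.094]]
    - [0.62, [49.8, -12.5, -1.7], [0, 0, -0.05]]
    - [0.62, [50.4, -10.1, -1.6], [0, 0, -0.05]]
    - [0.62, [50.8, -7.5, -1.7], [0, 0, -0.05]]
    - [0.62, [51.1, -5.0, -1.6], [0, 0, -0.05]]
    - [0.62, [51.3, -2.4, -1.7], [0, 0, -0.05]]

```text
time_s: 3.05
ee_pos: [0.4007, -0.2201, 0.4186]
eef_rot: [3.141, -0.0, 0.951]
force: [0.5, -0.4, -0.4]
grip_width: 0.036
grip_force: 0.0
```

Emit:
carry_out:
  commands:
    - [0.62, [51.3, 0.2, -1.6], [0, 0, -0.05]]
    - [0.62, [41.5, -24.3, 0], [0, 0, -0.06]]
    - [0.62, [42.8, -21.7, 0], [0, 0, -0.06]]
    - [0.62, [44.1, -19.1, 0], [0, 0, -0.06]]
    - [0.62, [45.1, -16.5, 0], [0, 0, -0.06]]
    - [0.62, [46.0, -13.7, 0], [0, 0, -0.06]]
    - [0.62, [39.1, -19.2, 24.0], [0, 0, -0.034]]
    - [0.62, [39.7, -17.8, 24.0], [0, 0, -0.034]]
    - [0.62, [40.3, -16.5, 24.0], [0, 0, -0.034]]
    - [0.62, [40.9, -15.1, 24.0], [0, 0, -0.034]]

```text
time_s: 4.3
ee_pos: [0.4074, 0.2326, 0.3233]
eef_rot: [3.141, -0.0, 1.437]
force: [-0.2, -0.4, -0.5]
grip_width: 0.0356
grip_force: 0.0
```

Emit:
carry_out:
  commands:
    - [0.62, [41.3, -13.6, 24.0], [0, 0, -0.034]]
    - [0.62, [0, 0, 0], [0, 0, 0]]

```text
time_s: 4.55
ee_pos: [0.3988, 0.2755, 0.2981]
eef_rot: [-3.139, 0.002, 1.473]
force: [0.2, -0.4, -0.0]
grip_width: 0.0359
grip_force: 0.0
```

Run:
```python
from h import *
o=obs(); c=snap('wrist','w1.png')
r=R.from_rotvec(np.ravel(c['rvec'])); print('campos',np.round(-r.inv().apply(np.ravel(c['tvec'])),3))
for t in('coolbox','cover_hinge','cover_bar'):
    print(t,[(round(q['score'],2),np.round(q['at'],3).tolist()) for q in ctrl.place_of(t,'wrist')[:2]])
for q in ctrl.outline_of('cover','wrist')[:1]:
    hsv=cv2.cvtColor(c['img'],cv2.COLOR_BGR2HSV); b=q['region']&(hsv[...,0]>95)&(hsv[...,0]<130)&(hsv[...,1]>150)
    print(rect(c,q['region'],.075),rect(c,b,.075))
```

```text
{'time_s': 4.55, 'qpos': [0.5289, 0.0971, 1.5494, 0.0002, 1.4984, 0.6264], 'ee_pos': [0.3988, 0.2755, 0.2981], 'eef_rot': [-3.1388, 0.0018, 1.4733], 'force': [0.1521, -0.4177, -0.029], 'moment': [-0.0595, -0.1476, -0.0101], 'grip_width': 0.0359, 'grip_force': 0.0}
campos [0.406 0.349 0.477]
coolbox [(0.59, [0.512, 0.261, 0.001])]
cover_hinge [(0.58, [0.583, 0.258, 0.073])]
cover_bar [(0.66, [0.409, 0.272, 0.095])]
((490.8189697265625, 262.1270751953125), (125.6341323852539, 181.00291442871094), 85.10015106201172) ((516.1629028320312, 260.21337890625), (124.03329467773438, 130.05868530273438), 84.77574920654297)
```

View pics/w1.png

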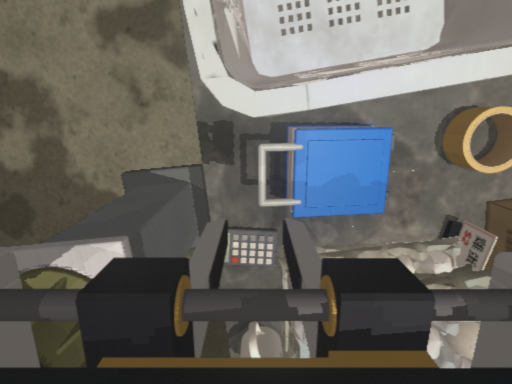

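```bash
cat > fit.py <<'E'
from h import *
from scipy.optimize import minimize
def boxT(x,y,yaw): return R.from_euler('z',yaw),np.array([x,y,0])
def coverpts(P,x,y,yaw,th):
    # P in cover axes, from hinge axis (z=-0.004 rel. cover_hinge point)
    Rb,t=boxT(x,y,yaw); Rc=R.from_euler('y',th)
    return Rb.apply(Rc.apply(np.atleast_2d(P))+[.069,0,.071])+t
pan=np.array([[a,b,c] for a in(-.134,0) for b in(-.06,.06) for c in(0,.008)])
Y=.037; bar=np.array([[-.134,-Y,.004],[-.178,-Y,.004],[-.178,Y,.004],[-.134,Y,.004]])
S=4
def sil(c,q,w):
    m=np.zeros((384*S,512*S),np.uint8) if S==1 else np.zeros((384*S,512*S),np.uint8)
    f=lambda P:np.round((proj(c,coverpts(P,*q))+.5)*S).astype(np.int32)
    cv2.fillConvexPoly(m,cv2.convexHull(f(pan)),1)
    d=np.linalg.norm(np.ravel(proj(c,coverpts(bar[1:2],*q))-proj(c,coverpts(bar[1:2]+[0,0.01,0],*q))))
    cv2.polylines(m,[f(bar)],False,1,max(1,int(d*S)))
    return m
def fit(q0,views):
    D=[]
    for n in views:
        c=snap(n); M=ctrl.outline_of('cover',n)
        if M: D.append((n,c,cv2.resize(M[0]['region'].astype(np.uint8),None,fx=S,fy=S,interpolation=cv2.INTER_NEAREST)))
    def iou(q,c,m):
        s=sil(c,q,1); return (s&m).sum()/(s|m).sum()
    cost=lambda q:-sum(iou(q,c,m) for _,c,m in D)
    s0=np.vstack([q0]+[np.array(q0)+np.eye(4)[i]*[.01,.01,.06,.1][i] for i in range(4)])
    r=minimize(cost,q0,method='Nelder-Mead',options=dict(initial_simplex=s0,maxiter=160,xatol=2e-4,fatol=1e-4))
    for n,c,m in D: print(n,'iou',round(iou(r.x,c,m),3))
    print('x,y,yaw,theta',r.x.round(4),'bar',coverpts([-.178,0,.004],*r.x).round(4)); return r.x
E
python3 - <<'E'
from fit import *
fit([.514,.262,-.1,.08],['top','side','wrist'])
fit([.514,.262,-.1,.08],['wrist','side'])
E
```

```text
top iou 0.926
side iou 0.265
wrist iou 0.946
x,y,yaw,theta [ 0.513   0.263  -0.0869  0.1064] bar [[0.4059 0.2723 0.0939]]
side iou 0.28
x,y,yaw,theta [ 0.5073  0.2664 -0.0846  0.2336] bar [[0.4044 0.2752 0.1161]]
```

Run:
```python
from h import *
obs(); plan([((.406,.273,.077),down(1.48))],0.62,ds=.04)
```

```text
{'time_s': 5.3, 'qpos': [0.5248, 0.0945, 1.5481, 0.0, 1.499, 0.6259], 'ee_pos': [0.4, 0.2739, 0.3], 'eef_rot': [3.1416, -0.0001, 1.4697], 'force': [0.5955, 0.8105, 1.0012], 'moment': [-0.0756, -0.0677, 0.0163], 'grip_width': 0.0355, 'grip_force': 0.0}
[[0.62,[-0.1,1.0,37.2],[0.0,-0.0,-0.002]],[0.62,[-0.0,1.0,37.2],[0.0,-0.0,-0.002]],[0.62,[-0.1,1.0,37.1],[0.0,-0.0,-0.002]],[0.62,[-0.0,1.0,37.2],[0.0,-0.0,-0.001]],[0.62,[-0.1,1.0,37.1],[0.0,-0.0,-0.002]],[0.62,[-0.0,1.0,37.2],[0.0,-0.0,-0.001]]]
end [0.406 0.273 0.077] [ 3.1416e+00 -1.0000e-04  1.4797e+00]
```

Emit:
carry_out:
  commands:
    - [0.62, [0, 1, 37], [0, 0, -0.002]]
    - [0.62, [0, 1, 37], [0, 0, -0.002]]
    - [0.62, [0, 1, 37], [0, 0, -0.002]]
    - [0.62, [0, 1, 37], [0, 0, -0.002]]
    - [0.62, [0, 1, 37], [0, 0, -0.002]]
    - [0.62, [0, 1, 38], [0, 0, 0]]
    - [0.62, [0, 0, 0], [0, 0, 0]]
    - [0.62, [0, 0, 0], [0, 0, 0]]
  squeeze: 10

```text
time_s: 6.3
ee_pos: [0.4066, 0.2738, 0.0784]
eef_rot: [3.14, -0.001, 1.48]
force: [0.2, -0.0, -0.1]
grip_width: 0.0359
grip_force: 0.0
```

Emit:
carry_out:
  commands:
    - [1, [0, 0, 0], [0, 0, 0]]
    - [1, [0, 0, 0], [0, 0, 0]]
    - [1, [0, 0, 0], [0, 0, 0]]
    - [1, [0, 0, 0], [0, 0, 0]]
  squeeze: 10

```text
time_s: 6.8
ee_pos: [0.4068, 0.2735, 0.0775]
eef_rot: [3.14, -0.001, 1.48]
force: [4.9, -1.0, -0.9]
grip_width: 0.0092
grip_force: 10.0
```

Run:
```python
from h import *
o=obs(); c=snap('side','s2.png'); cv2.imwrite('pics/s2c.png',cv2.resize(c['img'][200:350,110:310],(800,600)))
```

```text
{'time_s': 6.8, 'qpos': [0.5174, 0.32, 1.8203, -0.0006, 0.9991, 0.6088], 'ee_pos': [0.4068, 0.2735, 0.0775], 'eef_rot': [3.1395, -0.0008, 1.4798], 'force': [4.9085, -0.9511, -0.8769], 'moment': [-0.1649, -0.9207, -0.0353], 'grip_width': 0.0092, 'grip_force': 9.9999}
```

View pics/s2c.png

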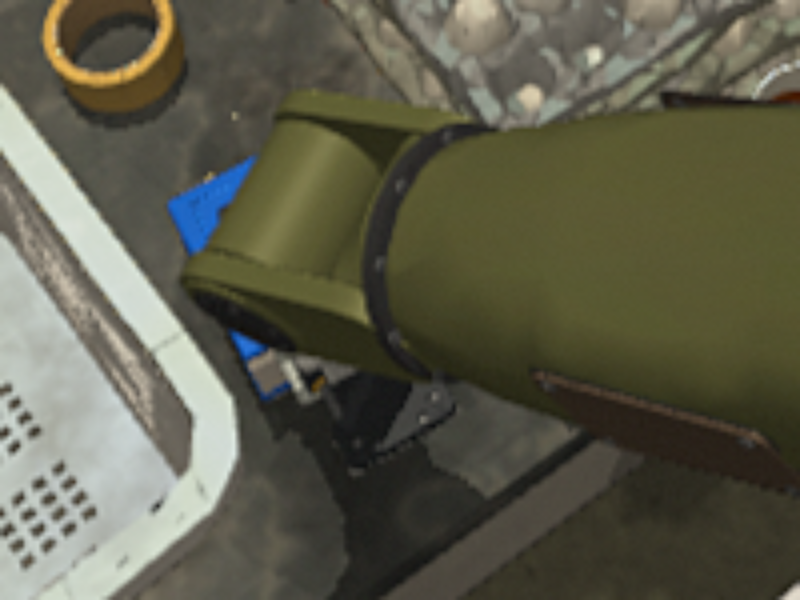

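Run:
```python
import numpy as np
ph=np.linspace(.13,1.5925,21); y=178*(np.cos(.13)-np.cos(ph)); z=-178*(np.sin(ph)-np.sin(.13))
a=np.diff(np.round(np.c_[y,z],1),axis=0).round(1)
print(a.tolist())
```

```text
[[2.2, -12.8], [3.0, -12.7], [4.1, -12.4], [4.9, -12.0], [5.7, -11.7], [6.6, -11.2], [7.4, -10.7], [8.2, -10.1], [8.9, -9.5], [9.5, -8.9], [10.2, -8.1], [10.8, -7.3], [11.2, -6.6], [11.7, -5.7], [12.1, -4.8], [12.4, -3.9], [12.6, -3.1], [12.9, -2.0], [12.9, -1.2], [13.1, -0.2]]
```

Emit:
carry_out:
  commands:
    - [1, [0, 2.2, -12.8], [0, 0, 0]]
    - [1, [0, 3.0, -12.7], [0, 0, 0]]
    - [1, [0, 4.1, -12.4], [0, 0, 0]]
    - [1, [0, 4.9, -12.0], [0, 0, 0]]
    - [1, [0, 5.7, -11.7], [0, 0, 0]]
    - [1, [0, 6.6, -11.2], [0, 0, 0]]
    - [1, [0, 7.4, -10.7], [0, 0, 0]]
    - [1, [0, 8.2, -10.1], [0, 0, 0]]
    - [1, [0, 8.9, -9.5], [0, 0, 0]]
    - [1, [0, 9.5, -8.9], [0, 0, 0]]
  squeeze: 12

```text
time_s: 8.1
ee_pos: [0.4671, 0.2672, 0.1879]
eef_rot: [3.141, 0.001, 1.479]
force: [14.2, -0.6, -17.9]
grip_width: 0.0094
grip_force: 12.0
```

Run:
```python
from fit import *
obs(); 
for n in ('top','side','wrist'):
    snap(n); print(n,[(round(q['score'],2),np.round(q['at'],3).tolist()) for q in ctrl.place_of('cover_bar',n)[:2]])
```

```text
{'time_s': 8.1, 'qpos': [0.4522, 0.2886, 1.5773, -0.0013, 1.2758, 0.5441], 'ee_pos': [0.4671, 0.2672, 0.1879], 'eef_rot': [3.1411, 0.0012, 1.4793], 'force': [14.1697, -0.5568, -17.9407], 'moment': [-0.0027, -2.4782, 0.0093], 'grip_width': 0.0094, 'grip_force': 11.9857}
top [(0.75, [0.465, 0.264, 0.205])]
side [(0.36, [0.585, 0.257, 0.074])]
wrist [(0.73, [0.468, 0.266, 0.207]), (0.2, [0.585, 0.256, 0.073])]
```

Emit:
carry_out:
  commands:
    - [1, [0, 10.2, -6.1], [0, 0, 0]]
    - [1, [0, 10.8, -6.3], [0, 0, 0]]
    - [1, [0, 11.2, -6.6], [0, 0, 0]]
    - [1, [0, 11.7, -5.7], [0, 0, 0]]
    - [1, [0, 12.1, -4.8], [0, 0, 0]]
    - [1, [0, 12.4, -3.9], [0, 0, 0]]
    - [1, [0, 12.6, -2.6], [0, 0, 0]]
  squeeze: 12

```text
time_s: 9.28
ee_pos: [0.5477, 0.2605, 0.2258]
eef_rot: [3.141, -0.0, 1.48]
force: [-2.8, -0.2, 1.7]
grip_width: 0.0095
grip_force: 12.0
```

Run:
```python
from fit import *
obs(); 
for n in ('top','wrist'):
    snap(n,n+'3.png'); print(n,[(round(q['score'],2),np.round(q['at'],3).tolist()) for t in ('cover_bar','cover_hinge','spot','cold_plate','coolbox') for q in ctrl.place_of(t,n)[:1]])
```

```text
{'time_s': 9.275, 'qpos': [0.3835, 0.4132, 1.3212, 0.0001, 1.4065, 0.4745], 'ee_pos': [0.5477, 0.2605, 0.2258], 'eef_rot': [3.1411, -0.0004, 1.4798], 'force': [-2.8335, -0.2344, 1.6816], 'moment': [-0.2305, 0.3955, -0.0059], 'grip_width': 0.0095, 'grip_force': 11.999}
top [(0.65, [0.547, 0.257, 0.24]), (0.76, [0.588, 0.261, 0.069]), (0.82, [0.514, 0.272, 0.037]), (0.82, [0.511, 0.264, 0.033]), (0.86, [0.511, 0.258, 0.001])]
wrist [(0.72, [0.549, 0.259, 0.246]), (0.55, [0.586, 0.258, 0.074]), (0.66, [0.516, 0.276, 0.039]), (0.83, [0.51, 0.262, 0.036]), (0.69, [0.511, 0.259, 0.002])]
```

View pics/wrist3.png

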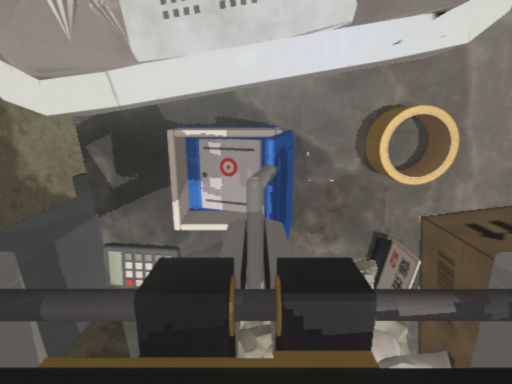

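The box is open and shows the plate, with the red ring at (229,167). The cover is at about 1.35 rad, so I'll finish the arc.

Emit:
carry_out:
  commands:
    - [1, [0, 12.8, -2.0], [0, 0, 0]]
    - [1, [0, 12.8, -1.0], [0, 0, 0]]
    - [1, [0, 12.6, 0], [0, 0, 0]]
    - [1, [0, 0, 0], [0, 0, 0]]
    - [1, [0, 0, 0], [0, 0, 0]]
  squeeze: 12

```text
time_s: 10.5
ee_pos: [0.5847, 0.2571, 0.2281]
eef_rot: [3.141, -0.0, 1.48]
force: [1.0, -0.9, 2.9]
grip_width: 0.0095
grip_force: 12.0
```

Run:
```python
from fit import *
obs(); 
for n in ('top','wrist'):
    snap(n); print(n,[(round(q['score'],2),np.round(q['at'],3).tolist()) for t in ('cover_bar','cover_hinge','spot','cold_plate','coolbox') for q in ctrl.place_of(t,n)[:1]])
```

```text
{'time_s': 10.5, 'qpos': [0.357, 0.4879, 1.2098, -0.0001, 1.4435, 0.4479], 'ee_pos': [0.5847, 0.2571, 0.2281], 'eef_rot': [3.1412, -0.0, 1.4799], 'force': [0.9961, -0.9407, 2.8536], 'moment': [-0.1741, -0.2824, 0.0531], 'grip_width': 0.0095, 'grip_force': 12.0003}
top [(0.6, [0.583, 0.25, 0.245]), (0.71, [0.59, 0.26, 0.068]), (0.83, [0.515, 0.274, 0.037]), (0.82, [0.511, 0.265, 0.034]), (0.62, [0.515, 0.26, -0.0])]
wrist [(0.66, [0.585, 0.255, 0.249]), (0.97, [0.515, 0.274, 0.036]), (0.86, [0.514, 0.264, 0.036]), (0.73, [0.512, 0.256, 0.002])]
```

Emit:
carry_out:
  commands:
    - [0.6, [0, 0, 0], [0, 0, 0]]
    - [0.6, [0, 0, 0], [0, 0, 0]]
    - [0.6, [0, 0, 0], [0, 0, 0]]
    - [0.6, [0, 0, -20], [0, 0, 0]]
    - [0.6, [0, 0, -40], [0, 0, 0]]
    - [0.6, [0, 0, -50], [0, 0, 0]]
    - [0.6, [0, 0, -50], [0, 0, 0]]
    - [0.6, [-40, -40, 0], [0, 0, 0]]
    - [0.6, [-40, -40, 0], [0, 0, 0]]
    - [0.6, [0, 0, 0], [0, 0, 0]]

```text
time_s: 12.35
ee_pos: [0.4959, 0.1831, 0.3889]
eef_rot: [3.141, -0.0, 1.479]
force: [-0.1, -0.4, 0.9]
grip_width: 0.038
grip_force: 0.0
```

Run:
```python
from fit import *
obs(); cs=[]
for n in ('top','wrist','side'):
    cs.append(snap(n)['img']); print(n,[(t,round(q['score'],2),np.round(q['at'],3).tolist()) for t in ('cover_bar','cover_hinge','spot','cold_plate','coolbox') for q in ctrl.place_of(t,n)[:1]])
cv2.imwrite('pics/m4.png',cv2.resize(np.hstack([cs[1],cs[2]]),(800,300),interpolation=cv2.INTER_AREA))
fit([.513,.262,-.09,1.55],['top','wrist','side'])
```

```text
{'time_s': 12.35, 'qpos': [0.2845, 0.1855, 1.2465, -0.0001, 1.7085, 0.3766], 'ee_pos': [0.4959, 0.1831, 0.3889], 'eef_rot': [3.1406, -0.0003, 1.4786], 'force': [-0.1356, -0.4139, 0.9], 'moment': [-0.0588, -0.0918, -0.0115], 'grip_width': 0.038, 'grip_force': 0.0}
top [('cover_hinge', 0.41, [0.588, 0.259, 0.071]), ('spot', 0.58, [0.516, 0.274, 0.038]), ('coolbox', 0.68, [0.511, 0.263, -0.001])]
wrist [('cover_bar', 0.59, [0.586, 0.256, 0.249]), ('cover_hinge', 0.7, [0.586, 0.258, 0.071]), ('spot', 0.76, [0.516, 0.273, 0.032]), ('cold_plate', 0.72, [0.511, 0.265, 0.035]), ('coolbox', 0.62, [0.513, 0.26, 0.001])]
side [('cover_bar', 0.56, [0.582, 0.253, 0.249]), ('cover_hinge', 0.63, [0.589, 0.263, 0.071]), ('spot', 0.97, [0.516, 0.274, 0.034]), ('cold_plate', 0.67, [0.509, 0.261, 0.032]), ('coolbox', 0.83, [0.517, 0.264, -0.002])]
wrist iou 0.943
side iou 0.91
x,y,yaw,theta [ 0.5151  0.2639 -0.096   1.5524] bar [[0.5845 0.2572 0.249 ]]
```

View pics/m4.png

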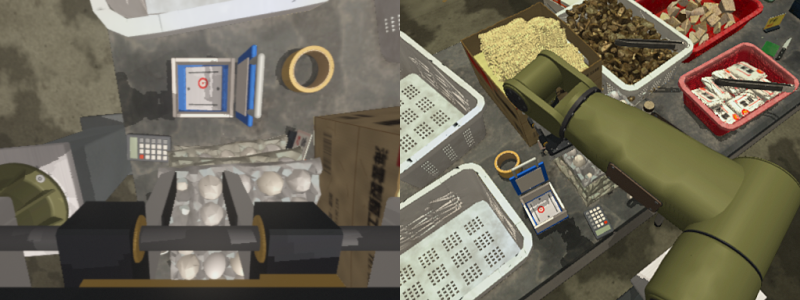

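Run:
```python
from h import *
from scipy.ndimage import label
# red ring/dot centroid intersected with the plate plane
n=np.array([-np.sin(.349),0,np.cos(.349)]); Rb=R.from_euler('z',-.094); nw=Rb.apply(n); p0=np.array([.514,.263,.034])
for k in('top','wrist','side'):
    c=snap(k); u0=proj(c,[.516,.274,.034])[0]
    h=cv2.cvtColor(c['img'],cv2.COLOR_BGR2HSV); m=((h[...,0]<8)|(h[...,0]>172))&(h[...,1]>110)&(h[...,2]>60)
    v,u=np.nonzero(m); s=np.hypot(u-u0[0],v-u0[1])<14; uv=np.c_[u,v][s]
    if len(uv)<3: print(k,'none'); continue
    ctr=(uv.min(0)+uv.max(0))/2
    for q in(uv.mean(0),ctr):
        P,d=ray(c,q); X=P+d[0]*((p0-P)@nw/(d[0]@nw)); print(k,len(uv),q.round(1),X.round(4))
plan([((.43,.0,.39),down(1.2)),((.391,-.318,.36),down(1.1))],0)
```

```text
top none
wrist 71 [259.7 105.7] [0.5147 0.2753 0.0339]
wrist 71 [259.5 105.5] [0.5145 0.2756 0.0337]
side 39 [179.9 267.4] [0.5152 0.2756 0.034 ]
side 39 [180.  267.5] [0.5149 0.2755 0.0339]
[[0,[-47.5,-12.7,-0.5],[0.0,-0.0,0.07]],[0,[-48.3,-9.4,-0.5],[0.0,-0.0,0.07]],[0,[-48.8,-6.0,-0.5],[0.0,-0.0,0.07]],[0,[-49.1,-2.5,-0.5],[0.0,-0.0,0.07]],[0,[-51.8,13.2,5.0],[0.0,-0.0,0.017]],[0,[-51.5,14.0,5.0],[0.0,-0.0,0.017]],[0,[-51.3,14.9,5.0],[0.0,-0.0,0.016]],[0,[-51.0,15.7,5.0],[0.0,-0.0,0.017]],[0,[-50.8,16.6,5.0],[0.0,-0.0,0.016]],[0,[-50.5,17.4,5.0],[0.0,-0.0,0.017]]]
end [ 0.391 -0.318  0.36 ] [ 3.1416 -0.      1.0998]
```

Two views agree on the spot at (0.515, 0.2755, 0.034). Moving to hover near the stand.

Emit:
carry_out:
  commands:
    - [0, [-47.5, -12.7, -0.5], [0, 0, 0.07]]
    - [0, [-48.3, -9.4, -0.5], [0, 0, 0.07]]
    - [0, [-48.8, -6.0, -0.5], [0, 0, 0.07]]
    - [0, [-49.1, -2.5, -0.5], [0, 0, 0.07]]
    - [0, [-51.8, 13.2, 5.0], [0, 0, 0.017]]
    - [0, [-51.5, 14.0, 5.0], [0, 0, 0.017]]
    - [0, [-51.3, 14.9, 5.0], [0, 0, 0.016]]
    - [0, [-51.0, 15.7, 5.0], [0, 0, 0.017]]
    - [0, [-50.8, 16.6, 5.0], [0, 0, 0.016]]
    - [0, [-50.5, 17.4, 5.0], [0, 0, 0.017]]

```text
time_s: 14.95
ee_pos: [0.3905, -0.3198, 0.3599]
eef_rot: [3.141, 0.0, 1.099]
force: [0.6, -0.3, 0.1]
grip_width: 0.0939
grip_force: 0.0
```

Run:
```python
from h import *
ctrl.camera('top');obs(); c=snap('wrist','w5.png')
for t in('stand','probe','probe_grip'):
    print(t,[(round(q['score'],2),np.round(q['at'],3).tolist()) for q in ctrl.place_of(t,'wrist')[:1]])
for t,z in(('stand',.075),('probe',.164)):
    for q in ctrl.outline_of(t,'wrist')[:1]:
        print(t,q['region'].sum(),rect(c,q['region'],z)); v,u=np.nonzero(q['region']); print(u.min(),u.max(),v.min(),v.max())
P=proj(c,[.431,-.238,.12])[0].astype(int); print(P)
a=max(P[1]-75,0); b=max(P[0]-100,0); print(b,a); cv2.imwrite('pics/w5c.png',cv2.resize(c['img'][a:a+150,b:b+200],(800,600),interpolation=cv2.INTER_CUBIC))
```

```text
{'time_s': 15.0, 'qpos': [-0.7661, 0.1337, 1.3745, -0.0012, 1.6351, -0.2908], 'ee_pos': [0.3893, -0.3242, 0.3581], 'eef_rot': [-3.1395, 0.0007, 1.0955], 'force': [0.1431, -2.8164, -2.5005], 'moment': [-0.1615, -0.0582, -0.0177], 'grip_width': 0.0938, 'grip_force': 0.0}
stand [(0.7, [0.433, -0.233, -0.0])]
probe [(0.59, [0.433, -0.24, 0.015])]
probe_grip [(0.9, [0.433, -0.24, 0.123])]
stand 1773 ((430.2232666015625, -237.12559509277344), (67.4511947631836, 72.38746643066406), 23.699073791503906)
222 284 67 132
probe 464 ((431.0013732910156, -239.5587615966797), (27.723777770996094, 24.893314361572266), 37.52985763549805)
242 266 85 112
[253  99]
153 24
```

View pics/w5c.png

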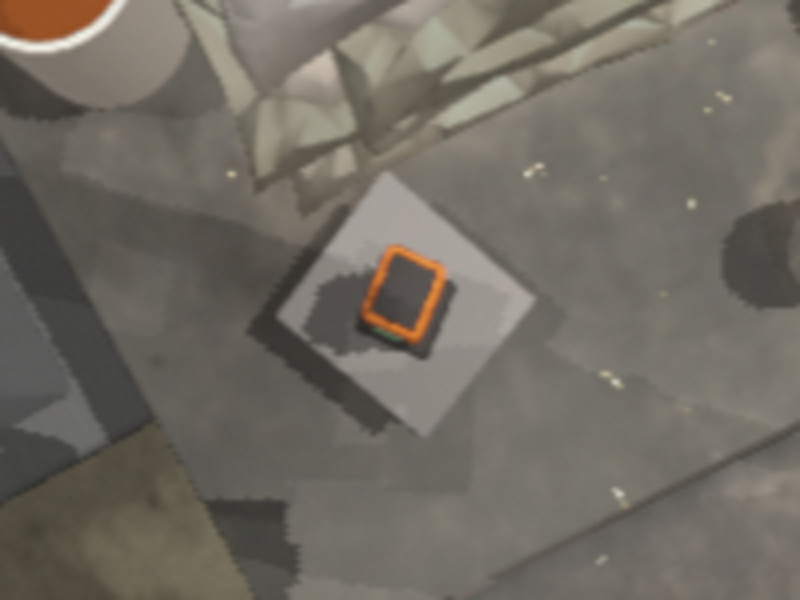

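The crop shows the thermometer's orange rim at (404,294), turned relative to the stand, with its long axis at about 37.5° in the world (matches the outline). The egg tray's corner is at (260,185), near where the gripper body would be. So I'll tilt the grasp 20° about the closing axis, away from the eggs. This also leaves the tool vertical at the plate.

```bash
cat >> h.py <<'E'
G=np.array([0,0,ctrl.grip_depth])
def tcp(grip,Q): return np.array(grip)-Q.apply(G)
Qs=down(.655)*R.from_rotvec([0,.349,0])
E
python3 - <<'E'
from h import *
obs(); g=np.array([.432,-.239,.128])
s=plan([(tcp(g+[0,0,.15],Qs),Qs)],.47,ds=.05); plan([(tcp(g,Qs),Qs)],.47,start=s,ds=.03)
# basket rim height by triangulation of its right-hand rim corner
a,b=snap('top'),snap('side')
for z in (.05,.1,.15,.2): print(z,onz(a,[[140,250],[136,200]],z).round(3).tolist(),onz(b,[[167,300]],z).round(3).tolist())
E
```

```text
{'time_s': 15.3, 'qpos': [-0.7537, 0.125, 1.3792, 0.0002, 1.6366, -0.284], 'ee_pos': [0.3914, -0.3171, 0.3604], 'eef_rot': [3.1408, 0.0001, 1.1011], 'force': [0.6941, 0.1554, -0.698], 'moment': [-0.0575, -0.0891, -0.0101], 'grip_width': 0.094, 'grip_force': 0.0}
[[0.47,[23.5,0.9,25.0],[-0.019,0.086,0.11]],[0.47,[21.1,-2.0,26.9],[-0.019,0.086,0.111]],[0.47,[18.4,-4.8,28.6],[-0.02,0.086,0.11]],[0.47,[15.2,-7.2,29.9],[-0.019,0.085,0.111]]]
end [ 0.4371 -0.2351  0.2604] [-3.1413 -0.3488  0.6546]
[[0.47,[-8.6,0.0,23.5],[-0.0,0.0,-0.0]],[0.47,[-8.5,0.0,23.5],[-0.0,0.0,-0.0]],[0.47,[-8.6,0.0,23.5],[-0.0,0.0,-0.0]],[0.47,[-8.5,0.0,23.5],[-0.0,0.0,-0.0]],[0.47,[-8.6,0.0,23.5],[-0.0,0.0,-0.0]],[0.47,[-8.5,0.0,23.5],[-0.0,0.0,-0.0]]]
end [ 0.4371 -0.2351  0.1103] [-3.1413 -0.3488  0.6546]
0.05 [[0.392, 0.385, 0.05], [0.553, 0.401, 0.05]] [[0.452, 0.351, 0.05]]
0.1 [[0.394, 0.369, 0.1], [0.548, 0.384, 0.1]] [[0.435, 0.351, 0.1]]
0.15 [[0.395, 0.352, 0.15], [0.542, 0.367, 0.15]] [[0.417, 0.351, 0.15]]
0.2 [[0.396, 0.336, 0.2], [0.537, 0.35, 0.2]] [[0.4, 0.351, 0.2]]
```

Emit:
carry_out:
  commands:
    - [0.47, [23.5, 0.9, 25.0], [-0.019, 0.086, 0.11]]
    - [0.47, [21.1, -2.0, 26.9], [-0.019, 0.086, 0.111]]
    - [0.47, [18.4, -4.8, 28.6], [-0.02, 0.086, 0.11]]
    - [0.47, [15.2, -7.2, 29.9], [-0.019, 0.085, 0.111]]
    - [0.47, [0, 0, 0], [0, 0, 0]]
    - [0.47, [0, 0, 0], [0, 0, 0]]

```text
time_s: 16.15
ee_pos: [0.437, -0.2365, 0.2613]
eef_rot: [3.14, -0.347, 0.657]
force: [-1.6, 0.2, 0.6]
grip_width: 0.0498
grip_force: 0.0
```

Run:
```python
from h import *
o=obs(); print(R.from_euler('xyz',o['eef_rot']).apply(G)+o['ee_pos'])
ims=[]
for n in('wrist','side'):
    c=snap(n); ims.append(c['img'])
    print(n,[(t,round(q['score'],2),np.round(q['at'],3).tolist()) for t in('probe_grip','probe','stand') for q in ctrl.place_of(t,n)[:1]])
    for q in ctrl.outline_of('probe',n)[:1]: print(q['region'].sum(),rect(c,q['region'],.165))
cv2.imwrite('pics/m6.png',np.hstack([cv2.resize(ims[0],(400,300)),cv2.resize(ims[1][120:255,250:430],(400,300))]))
```

```text
{'time_s': 16.15, 'qpos': [-0.7554, 0.0818, 1.687, 0.3529, 1.3293, 0.0809], 'ee_pos': [0.437, -0.2365, 0.2613], 'eef_rot': [3.14, -0.347, 0.657], 'force': [-1.624, 0.165, 0.5547], 'moment': [-0.0685, 0.0146, 0.0247], 'grip_width': 0.0498, 'grip_force': 0.0}
[ 0.43194384 -0.24041805  0.27899636]
wrist [('probe_grip', 0.82, [0.43, -0.24, 0.128]), ('probe', 0.73, [0.432, -0.24, 0.013]), ('stand', 0.98, [0.431, -0.236, -0.001])]
643 ((431.98797607421875, -236.8612060546875), (26.163745880126953, 24.46582794189453), 37.64712142944336)
side [('probe_grip', 0.62, [0.433, -0.236, 0.123]), ('probe', 0.78, [0.431, -0.241, 0.014]), ('stand', 0.59, [0.429, -0.242, -0.004])]
239 ((416.9594421386719, -212.11131286621094), (29.11712646484375, 78.64959716796875), 32.91154098510742)
```

View pics/m6.png

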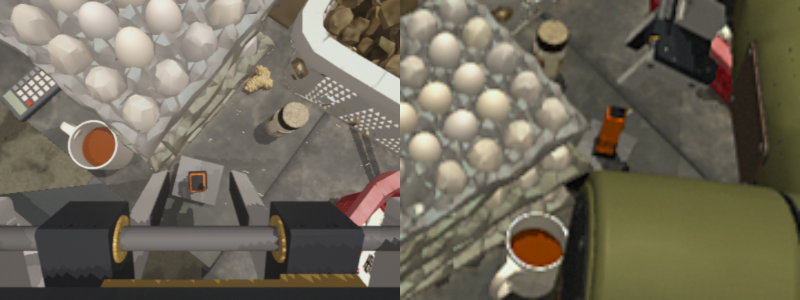

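Wrist view: the thermometer, at (198,181), lies between the fingers, square to them and clear of the tray. Descending.

Emit:
carry_out:
  commands:
    - [0.47, [-8.6, 0, 23.5], [0, 0, 0]]
    - [0.47, [-8.5, 0, 23.5], [0, 0, 0]]
    - [0.47, [-8.6, 0, 23.5], [0, 0, 0]]
    - [0.47, [-8.5, 0, 23.5], [0, 0, 0]]
    - [0.47, [-8.6, 0, 23.5], [0, 0, 0]]
    - [0.47, [-6.8, 0, 18.8], [0, 0, 0]]
    - [0.47, [0, 0, 0], [0, 0, 0]]
    - [0.47, [0, 0, 0], [0, 0, 0]]

```text
time_s: 17.65
ee_pos: [0.437, -0.2363, 0.1157]
eef_rot: [-3.141, -0.349, 0.653]
force: [0.1, 0.4, 0.2]
grip_width: 0.0499
grip_force: 0.0
```

Emit:
carry_out:
  commands:
    - [1, [0, 0, 0], [0, 0, 0]]
    - [1, [0, 0, 0], [0, 0, 0]]
    - [1, [0, 0, 0], [0, 0, 0]]
    - [1, [0, 0, 0], [0, 0, 0]]
    - [1, [0, 0, 0], [0, 0, 0]]
  squeeze: 30

```text
time_s: 18.27
ee_pos: [0.4367, -0.236, 0.115]
eef_rot: [-3.141, -0.349, 0.653]
force: [-1.1, 0.8, 3.6]
grip_width: 0.0197
grip_force: 30.0
```

Run:
```python
from h import *
o=obs(); r=R.from_euler('xyz',o['eef_rot']); p=np.array(o['ee_pos']); print(r.apply(G)+p)
Qf=down(-.094+np.pi)
print('--lift'); s=plan([(p+[0,0,.10],r),(p+[-.02,-.0,.31],r)],1,ds=.05)
print('--swing'); s=plan([((.40,-.05,.41),down(1.5)),((.42,.15,.42),down(2.4)),(tcp([.46,.27,.30],Qf),Qf)],1,start=s,ds=.05,da=.16)
```

```text
{'time_s': 18.275, 'qpos': [-0.756, 0.241, 1.8661, 0.4081, 1.0162, -0.0523], 'ee_pos': [0.4367, -0.236, 0.115], 'eef_rot': [-3.1405, -0.3487, 0.653], 'force': [-1.1257, 0.8338, 3.5828], 'moment': [0.0883, 0.1826, 0.0973], 'grip_width': 0.0197, 'grip_force': 29.9998}
[ 0.43162157 -0.23991072  0.13265847]
--lift
[[1,[17.1,-0.0,-47.0],[0.0,0.0,0.0]],[1,[17.1,-0.1,-47.0],[0.0,0.0,0.0]],[1,[11.4,-2.5,-40.6],[0.0,0.0,0.0]],[1,[11.3,-2.5,-40.5],[0.0,0.0,0.0]],[1,[11.4,-2.5,-40.6],[0.0,0.0,0.0]],[1,[11.3,-2.4,-40.5],[0.0,0.0,0.0]],[1,[11.4,-2.5,-40.6],[0.0,0.0,0.0]]]
end [ 0.4167 -0.236   0.425 ] [-3.1405 -0.3487  0.653 ]
--swing
[[1,[14.8,-26.3,8.1],[0.024,-0.055,-0.14]],[1,[18.7,-23.8,7.7],[0.025,-0.055,-0.14]],[1,[22.2,-20.7,7.2],[0.024,-0.054,-0.14]],[1,[25.3,-17.2,6.3],[0.025,-0.055,-0.139]],[1,[27.7,-13.4,5.3],[0.024,-0.054,-0.14]],[1,[29.5,-9.2,4.0],[0.025,-0.055,-0.139]],[1,[33.5,1.0,-1.7],[-0.0,-0.0,-0.15]],[1,[33.0,6.0,-1.7],[-0.0,-0.0,-0.15]],[1,[31.7,10.8,-1.7],[-0.0,-0.0,-0.15]],[1,[29.7,15.4,-1.7],[-0.0,-0.0,-0.15]]]
[[1,[27.1,19.7,-1.6],[-0.0,-0.0,-0.15]],[1,[23.9,23.5,-1.7],[-0.0,-0.0,-0.15]],[1,[10.3,23.1,27.8],[-0.0,-0.0,-0.13]],[1,[7.2,24.3,27.8],[-0.0,-0.0,-0.129]],[1,[4.0,25.0,27.7],[-0.0,-0.0,-0.13]],[1,[0.8,25.3,27.8],[-0.0,-0.0,-0.129]],[1,[-2.5,25.1,27.7],[-0.0,-0.0,-0.13]]]
end [0.46   0.2699 0.2812] [-3.1415e+00 -4.0000e-04  3.0480e+00]
```

Emit:
carry_out:
  commands:
    - [1, [17.1, 0, -47], [0, 0, 0]]
    - [1, [17.1, 0, -47], [0, 0, 0]]
    - [1, [11.4, -2.5, -40.6], [0, 0, 0]]
    - [1, [11.4, -2.5, -40.5], [0, 0, 0]]
    - [1, [11.4, -2.5, -40.6], [0, 0, 0]]
    - [1, [11.3, -2.5, -40.5], [0, 0, 0]]
    - [1, [11.3, -2.5, -40.6], [0, 0, 0]]
    - [1, [0, 0, 0], [0, 0, 0]]
  squeeze: 30

```text
time_s: 19.27
ee_pos: [0.4168, -0.2362, 0.4274]
eef_rot: [3.138, -0.349, 0.654]
force: [-0.5, 0.3, -1.8]
grip_width: 0.0202
grip_force: 30.0
```

Emit:
carry_out:
  commands:
    - [1, [14.8, -26.3, 8.1], [0.024, -0.055, -0.14]]
    - [1, [18.7, -23.8, 7.7], [0.025, -0.055, -0.14]]
    - [1, [22.2, -20.7, 7.2], [0.024, -0.054, -0.14]]
    - [1, [25.3, -17.2, 6.3], [0.025, -0.055, -0.139]]
    - [1, [27.7, -13.4, 5.3], [0.024, -0.054, -0.14]]
    - [1, [29.5, -9.2, 4.0], [0.025, -0.055, -0.139]]
    - [1, [33.5, 1.0, -1.7], [0, 0, -0.15]]
    - [1, [33.0, 6.0, -1.7], [0, 0, -0.15]]
    - [1, [31.7, 10.8, -1.7], [0, 0, -0.15]]
    - [1, [29.7, 15.4, -1.7], [0, 0, -0.15]]

```text
time_s: 20.52
ee_pos: [0.4133, 0.0845, 0.4153]
eef_rot: [-3.139, -0.001, 2.105]
force: [0.2, -0.6, -1.5]
grip_width: 0.0201
grip_force: 30.0
```

Emit:
carry_out:
  commands:
    - [1, [27.1, 19.7, -1.6], [0, 0, -0.15]]
    - [1, [23.9, 23.5, -1.7], [0, 0, -0.15]]
    - [1, [10.3, 23.1, 27.8], [0, 0, -0.13]]
    - [1, [7.2, 24.3, 27.8], [0, 0, -0.129]]
    - [1, [4.0, 25.0, 27.7], [0, 0, -0.13]]
    - [1, [0.8, 25.3, 27.8], [0, 0, -0.129]]
    - [1, [-2.5, 25.1, 27.7], [0, 0, -0.13]]
    - [1, [0, 0, 0], [0, 0, 0]]
    - [1, [0, 0, 0], [0, 0, 0]]

```text
time_s: 21.65
ee_pos: [0.4599, 0.2695, 0.2812]
eef_rot: [-3.141, -0.001, 3.046]
force: [0.3, 0.1, -0.5]
grip_width: 0.0201
grip_force: 30.0
```

Run:
```python
from h import *
o=obs(); r=R.from_euler('xyz',o['eef_rot']); p=np.array(o['ee_pos']); print('grip',r.apply(G)+p, 'up',r.apply([np.sin(.349),0,-np.cos(.349)]))
ims=[]
for n in('wrist','side','top'):
    c=snap(n); ims.append(c['img'])
    print(n,[(t,round(q['score'],2),np.round(q['at'],3).tolist()) for t in('probe_grip','probe_end','probe','spot','cover_bar') for q in ctrl.place_of(t,n)[:1]])
cv2.imwrite('pics/m7.png',np.hstack([cv2.resize(ims[0],(400,300)),cv2.resize(ims[1][180:330,110:310],(400,300))]))
```

```text
{'time_s': 21.65, 'qpos': [0.4614, 0.2151, 1.4521, 0.0, 1.4752, -1.0139], 'ee_pos': [0.4599, 0.2695, 0.2812], 'eef_rot': [-3.1412, -0.0006, 3.0461], 'force': [0.2707, 0.0623, -0.4739], 'moment': [0.076, -0.1283, 0.0002], 'grip_width': 0.0201, 'grip_force': 29.9991}
grip [0.45992091 0.26954244 0.30002688] up [-0.33977388  0.03292574  0.93993064]
wrist [('probe', 0.58, [0.499, 0.265, 0.186]), ('spot', 0.92, [0.517, 0.273, 0.035]), ('cover_bar', 0.84, [0.587, 0.254, 0.249])]
side [('probe_grip', 0.67, [0.464, 0.269, 0.295]), ('probe_end', 0.37, [0.365, 0.132, 0.004]), ('probe', 0.53, [0.501, 0.261, 0.189]), ('spot', 0.95, [0.518, 0.277, 0.031])]
top [('probe', 0.69, [0.365, 0.13, 0.003]), ('spot', 0.56, [0.516, 0.273, 0.039]), ('cover_bar', 0.85, [0.584, 0.253, 0.25])]
```

View pics/m7.png

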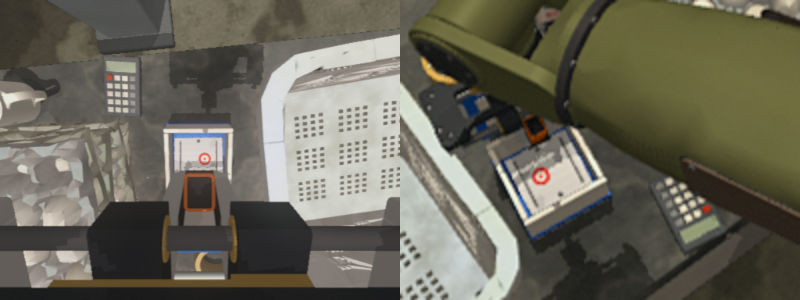

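Run:
```python
from h import *
Qf=down(-.092+np.pi); n=R.from_euler('z',-.092).apply([-np.sin(.349),0,np.cos(.349)]); S=np.array([.515,.2755,.034])
s=plan([(tcp(S+n*(.1197+.015),Qf),Qf)],1,ds=.03)
print(Qf.inv().apply(-n*1000*.001).round(3))
```

```text
[[1,[-1.7,2.1,27.8],[-0.0,-0.0,-0.0]],[1,[-1.6,2.1,27.9],[-0.0,-0.0,-0.0]],[1,[-1.7,2.1,27.8],[-0.0,-0.0,-0.001]],[1,[-1.6,2.1,27.9],[-0.0,-0.0,-0.0]],[1,[-1.7,2.2,27.8],[-0.0,-0.001,-0.001]]]
end [0.4692 0.2798 0.1418] [-3.1414e+00  4.0000e-04  3.0499e+00]
[-0.342 -0.     0.94 ]
```

Emit:
carry_out:
  commands:
    - [1, [-1.7, 2.1, 27.8], [0, 0, 0]]
    - [1, [-1.6, 2.1, 27.9], [0, 0, 0]]
    - [1, [-1.7, 2.1, 27.8], [0, 0, -0.001]]
    - [1, [-1.6, 2.1, 27.9], [0, 0, 0]]
    - [1, [-1.7, 2.2, 27.8], [0, 0, -0.001]]
    - [1, [0, 0, 0], [0, 0, 0]]
    - [1, [0, 0, 0], [0, 0, 0]]
    - [1, [0, 0, 0], [0, 0, 0]]

```text
time_s: 23.55
ee_pos: [0.4696, 0.2799, 0.1431]
eef_rot: [3.141, 0.001, 3.05]
force: [-0.1, 0.4, -0.1]
grip_width: 0.0195
grip_force: 30.0
```

Run:
```python
from h import *
o=obs(); r=R.from_euler('xyz',o['eef_rot']); p=np.array(o['ee_pos']); g=r.apply(G)+p;up=r.apply([np.sin(.349),0,-np.cos(.349)])
f=g-.1197*up; print('grip',g.round(4),'up',up.round(4),'foot',f.round(4))
ims=[]
for k in('side','wrist'):
    c=snap(k); 
    print(k,'foot px',proj(c,[f,g,g+up*.034,f-up*.015]).round(1).tolist(),[(t,round(q['score'],2),np.round(q['at'],3).tolist()) for t in('probe_grip','probe_end','probe','spot') for q in ctrl.place_of(t,k)[:1]])
    ims.append(c['img'])
u=proj(ctrl.camera('side'),[f])[0].astype(int); print('crop origin',u-[50,38])
cv2.imwrite('pics/m8.png',np.hstack([cv2.resize(ims[0][u[1]-38:u[1]+38,u[0]-50:u[0]+50],(400,300),interpolation=cv2.INTER_CUBIC),cv2.resize(ims[1][130:280,180:380],(400,300))]))
```

```text
{'time_s': 23.55, 'qpos': [0.4704, 0.3505, 1.605, 0.0002, 1.1847, -1.0088], 'ee_pos': [0.4696, 0.2799, 0.1431], 'eef_rot': [3.1407, 0.0011, 3.0499], 'force': [-0.0731, 0.4226, -0.129], 'moment': [0.0462, -0.1825, -0.033], 'grip_width': 0.0195, 'grip_force': 29.9992}
grip [0.4696 0.2799 0.1619] up [-0.3416  0.0306  0.9393] foot [0.5105 0.2762 0.0495]
side foot px [[179.8, 266.9], [180.2, 264.7], [180.4, 264.0], [179.7, 267.2]] [('probe_grip', 0.41, [0.472, 0.278, 0.157]), ('probe', 0.64, [0.509, 0.272, 0.049]), ('spot', 0.92, [0.515, 0.275, 0.03])]
wrist foot px [[254.4, 235.1], [253.9, 244.8], [253.6, 250.6], [254.4, 234.4]] [('probe', 0.89, [0.508, 0.275, 0.051])]
crop origin [129 228]
```

View pics/m8.png

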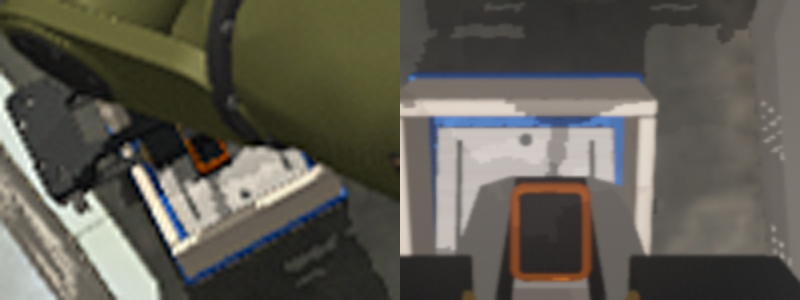

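The side view is along the thermometer's axis, and its head at (205,150) covers the spot as it should. Advancing 13 mm first, to just short of contact.

Emit:
carry_out:
  commands:
    - [1, [-1.5, 0, 4.1], [0, 0, 0]]
    - [1, [-1.5, 0, 4.1], [0, 0, 0]]
    - [1, [-1.4, 0, 4.0], [0, 0, 0]]
    - [1, [0, 0, 0], [0, 0, 0]]
    - [1, [0, 0, 0], [0, 0, 0]]
    - [1, [0, 0, 0], [0, 0, 0]]

```text
time_s: 24.85
ee_pos: [0.4736, 0.2793, 0.1298]
eef_rot: [-3.142, -0.0, 3.05]
force: [0.1, -0.1, -0.9]
grip_width: 0.0197
grip_force: 30.0
```

Emit:
carry_out:
  commands:
    - [1, [-0.7, 0, 1.9], [0, 0, 0]]
    - [1, [-0.7, 0, 1.9], [0, 0, 0]]
    - [1, [0, 0, 0], [0, 0, 0]]
    - [1, [0, 0, 0], [0, 0, 0]]
    - [1, [0, 0, 0], [0, 0, 0]]
    - [1, [0, 0, 0], [0, 0, 0]]

```text
time_s: 25.6
ee_pos: [0.475, 0.2792, 0.1259]
eef_rot: [-3.142, -0.0, 3.05]
force: [1.1, 0.2, 1.4]
grip_width: 0.02
grip_force: 30.0
```

Emit:
carry_out:
  commands:
    - [1, [-0.7, 0, 1.9], [0, 0, 0]]
    - [1, [0, 0, 0], [0, 0, 0]]
    - [1, [0, 0, 0], [0, 0, 0]]
    - [1, [0, 0, 0], [0, 0, 0]]
    - [1, [0, 0, 0], [0, 0, 0]]

```text
time_s: 26.22
ee_pos: [0.4757, 0.2791, 0.124]
eef_rot: [-3.142, -0.0, 3.05]
force: [0.0, 0.7, 1.1]
grip_width: 0.0197
grip_force: 30.0
```

```bash
cat > st.py <<'E'
from h import *
n=R.from_euler('z',-.092).apply([-np.sin(.349),0,np.cos(.349)]); S=np.array([.515,.2755,.034])
F=[];D=[];L=[]
for i in range(8):
    ctrl.camera('wrist'); o=ctrl.get_obs(); r=R.from_euler('xyz',o['eef_rot']); g=r.apply(G)+o['ee_pos']; up=r.apply([np.sin(.349),0,-np.cos(.349)])
    f=g-.1197*up; F.append(o['force']);D.append((S-f)@n*1000); d=f-S; L.append((d-(d@n)*n)*1000)
print('t',o['time_s'],'F',np.mean(F,0).round(2),'F.n',(np.array(F)@n).round(1),'mean',(np.array(F)@n).mean().round(2),'depth mm',np.mean(D).round(2),np.std(D).round(2),'lateral',np.mean(L,0).round(1),'up.n deg',np.degrees(np.arccos(up@n)).round(2))
E
python3 st.py
```

```text
t 26.625 F [0.29 0.08 1.06] F.n [0.7 0.5 1.  0.8 0.6 1.3 1.2 1.1] mean 0.9 depth mm 4.0 0.01 lateral [0. 0. 0.] up.n deg 0.03
```

Contact is made. Allowing for the probe's weight of about 0.9 N, the force fits a depth of 3–4 mm. Going 3 mm further.

Emit:
carry_out:
  commands:
    - [1, [-0.5, 0, 1.4], [0, 0, 0]]
    - [1, [-0.5, 0, 1.4], [0, 0, 0]]
    - [1, [0, 0, 0], [0, 0, 0]]
    - [1, [0, 0, 0], [0, 0, 0]]
    - [1, [0, 0, 0], [0, 0, 0]]
    - [1, [0, 0, 0], [0, 0, 0]]

```text
time_s: 27.38
ee_pos: [0.4767, 0.279, 0.1212]
eef_rot: [-3.141, -0.0, 3.05]
force: [-0.0, 0.5, 2.2]
grip_width: 0.0197
grip_force: 30.0
```

```bash
python3 st.py
python3 - <<'E'
from fit import *
for k in('side','wrist'):
    snap(k); print(k,[(t,round(q['score'],2),np.round(q['at'],3).tolist()) for t in('probe','cover_bar','coolbox','pepper_jar','tea_mug','calculator','tape_roll') for q in ctrl.place_of(t,k)[:1]])
E
```

```text
t 27.775 F [0.31 0.47 2.05] F.n [1.3 1.6 2.2 2.2 2.2 1.5 1.7 1.9] mean 1.83 depth mm 6.97 0.0 lateral [0. 0. 0.] up.n deg 0.03
side [('probe', 0.59, [0.518, 0.274, 0.027]), ('coolbox', 0.8, [0.514, 0.263, -0.003]), ('pepper_jar', 0.89, [0.608, -0.295, -0.004]), ('calculator', 0.47, [0.365, 0.131, 0.007]), ('tape_roll', 0.6, [0.747, 0.279, -0.002])]
wrist [('probe', 0.69, [0.518, 0.274, 0.029]), ('coolbox', 0.68, [0.512, 0.258, 0.0]), ('calculator', 0.79, [0.364, 0.135, 0.001]), ('tape_roll', 0.66, [0.364, 0.133, -0.001])]
```

Run:
```python
from h import *
snap('top'); print([(t,round(q['score'],2),np.round(q['at'],3).tolist()) for t in('cover_bar','cover_hinge') for q in ctrl.place_of(t,'top')[:1]])
print(ctrl.hand_in())
```

```text
[('cover_bar', 0.61, [0.585, 0.254, 0.248]), ('cover_hinge', 0.97, [0.591, 0.26, 0.067])]
the job is handed in; nothing more can be done
None
```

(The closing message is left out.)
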